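# Clamp the turned blank in the drilling cradle

## Task

Clamp the wooden blank that lies in the drilling cradle, using only the outside of the fingers and the fingertips without taking anything between them: push the steel clamp strap round until it lies across the blank against its brass stop pin, then press the red cam lever all the way down so that the foot presses on the blank. Do not press the lever before the strap is across, do not lift or shove the blank out of its place, and leave everything else on the bench where it is.

Things in the scene. Friction and masses are not known exactly. Their poses are not given: they have to be found in the camera images.
- fixture: Drilling cradle, fixed to the bench: grey base plate 200 (x) x 240 (y) x 16 mm, origin under its centre, z up. Its x axis points from the strap's post towards the blank. Two plywood V rests at y = -70 and +70 mm (tops 46 mm high) carry the blank along y, above x = 30 mm. Post of the strap: 34 mm thick, at x = -60, y = 0. Brass stop pin, 10 mm thick, 106 mm high, at x = -10, y = -19.5 mm.
- strap (a joint): Angle of the steel clamp strap about the upright post, rad. 0 = across the blank, against the stop pin (the strap points along the cradle's +x); it grows counter-clockwise seen from above (strap towards the cradle's +y), up to 1.75; it starts open, between 0.9 and 1.6. It is stiff and stays where it is left; pushing it near its end takes 3 to 6 N.
- strap_hinge (a point): Point on the strap's upright turning axis, at mid-height of the strap, 94 mm above the bench; turns with the strap, its x axis points along the strap to its free end. The strap is a bar 28 mm wide and 20 mm high (84 to 104 mm above the bench), its free end 125 mm from the axis. On it, 90 mm from the axis, is a bolt head 6 mm high.
- strap_push (a point): Where to push the strap: middle of its side face on the opening side (the strap's +y side), 108 mm from the turning axis, 94 mm above the bench. Push it towards the strap's -y. Here a finger end between 80 and 90 mm above the bench clears the blank's top (66 mm).
- lever (a joint): Angle of the red cam lever, rad. It starts up, 0 to 0.12 (at 0 it rises 0.95 rad above level, away from the strap's free end); 0.87 = fully down against its own stop, almost level. It hinges on the strap and turns with it; it is stiff and stays where it is left. Pressing the knob down takes 2 to 6 N. On its way down it drives the foot down 4.5 mm evenly, onto the blank.
- lever_hinge (a point): Centre of the lever's level hinge, on the strap's turning axis, 120 mm above the bench.
- lever_knob (a point): Centre of the red ball at the lever's end, 24 mm thick, 85 mm from lever_hinge; the lever's bar is 11 mm thick. When up it is about 189 mm above the bench, when fully down 127 mm. Seen from the post it stands opposite to the strap's free end and goes out and down in the strap's upright middle plane.
- foot: Black rubber foot under the strap, 22 mm across, 90 mm from the strap's turning axis; origin at the centre of its underside, 3.5 mm above the blank's top at lever 0.
- blank: Loose round blank of pale wood, 36 mm thick, 200 mm long along its y axis, lying in the two V rests; origin at its underside in mid-length. Its top is 66 mm above the bench.
- chuck_key: Bystander: loose T-shaped steel chuck key, about 85 x 70 x 16 mm, lying on the bench beside the cradle; origin under its middle.
- wax_jar: Bystander: loose jar with brass-coloured cap, 60 mm across, 65 mm high; origin under its centre.
- screwdriver: Bystander: loose screwdriver with red handle lying beyond the cradle; origin under its middle, x axis towards the blade.
- finial: Bystander: loose turned wooden finial standing upright, 44 mm across, 82 mm high; origin under its centre.
- mallet: Bystander: loose hammer with wooden handle lying at the left of the bench; origin under its middle.
- mug: Bystander: blue mug, 80 mm across, 90 mm high, at the right of the bench; origin under its centre.
Things that resemble listed ones, but are neither listed nor needed, are in the scene too. Several things have the shape of the blank; the one meant has the colours described above.

How it is judged (in metres and radians):
On the way, in this order (a step that is already met when the one before it is completed fails the run):
1. the strap lies across the blank against its stop, the lever still up (value of joint strap below 0.06 rad and value of joint lever below 0.4 rad), for 0.2 s.
2. the lever is fully down with the strap still across and the foot pressing on the blank (value of joint strap below 0.06 rad and value of joint lever above 0.8 rad and contact force between foot and blank above 3 N), for 0.2 s.
At the end, for the whole second after the job is handed in: The strap is within 0.06 rad of its stop, the lever is pressed beyond 0.80 rad (stop at 0.87), the foot presses on the blank with over 3 N, the blank lies at rest within 12 mm of where it started, and every bystander is within 25 mm of its start (all of step 2 and distance of blank from where it was at the start of the episode below 0.012 m and linear speed of blank below 0.01 m/s and distance of each of chuck_key, wax_jar, screwdriver, finial, mallet, mug from where it was at the start of the episode below 0.025 m); the robot touches nothing.
It fails at once if the lever is pressed down before the strap is across the blank (value of joint lever above 0.5 rad and value of joint strap above 0.12 rad).
It fails at once if the blank is lifted or shoved (over 15 mm) (distance of blank from where it was at the start of the episode above 0.015 m).
It fails at once if a bystander is moved by more than 30 mm (distance of any of chuck_key, wax_jar, screwdriver, finial, mallet, mug from where it was at the start of the episode above 0.03 m).
It fails at once if the strap or the lever's knob is taken between the fingers (distance between the grasp point and lever_knob below 0.01 m or (x of the grasp point in the frame of strap_hinge between 0.02 and 0.13 m and y of the grasp point in the frame of strap_hinge between -0.008 and 0.008 m and z of the grasp point in the frame of strap_hinge between -0.02 and 0.012 m)).
It also fails if it takes over 54 s, if anything falls off the work surface, if the arm or the gripper's body presses on something with over 40 N, if the wrist force passes 120 N, or if a joint passes its speed limit or range.

## Robot

A 7-joint arm with a two-finger parallel gripper is mounted at the origin on the work surface. World frame = base frame: x ahead of the robot, y to its left, z up, the work surface at z = 0. Lengths are in mm, angles in rad, forces in N, time in s.
With the tool pointing down it reaches from about 400 to 900 mm from the base axis. Payload 5.6 kg.
Tool frame: the origin (TCP) lies midway between the tips of the shut fingers; the grasp point (between the pads) lies 19 mm behind it; z points along the fingers, y is the line along which they close (so a half turn about z gives the same grasp; the last joint's range is limited). The gripper opens to 92 mm and grips with 3 to 60 N. Pads are 20 mm wide; open, the fingers measure 128 mm over their backs; the gripper's body (75 mm by 189 mm) begins 69 mm behind the grasp point.
Start: joints at [-1.179, 0.468, -0.012, 1.603, 0.006, 1.071, -0.056], TCP at [273.839, 589.509, 214.592] pointing down, gripper open.
Joint ranges: [-2.53, 2.53], [-0.31, 2.02], [-1.57, 1.55], [0.28, 2.44], [-1.29, 4.43], [0.15, 1.84], [-2.92, 2.92]. Speed limits (rad/s): [2.57, 2.57, 3.14, 3.14, 3.14, 3.14, 3.14].

## Interface

Orientations are given as a rotation vector (axis times angle).
In Python, from cell import robot, grip, kin, viewer gives the robot as it stands. Calls block until the motion is done:
- robot.movep(position, orientation): joint-space move of the TCP to a pose.
- robot.servo_line(position, feed=150, rotation=None): straight line of the TCP; rotation=None keeps the orientation; feed is the mean speed in mm/s.
- robot.goto_joints(angles): joint-space move.
- grip(opening, newtons=None): opening from 0.0 (shut) to 1.0 (fully open); newtons is the grip in N (None keeps the last); returns when the fingers have stopped.
- robot.hold(seconds).
- kin.ik(position, orientation): joint angles nearest the present ones, or None.
- robot.observe(): the state.
- viewer.read_camera(name): name is "scene" or "side" or "wrist"; returns the picture (480x640x3 uint8, red, green, blue); there is no depth.
- viewer.camera_info(name): a dict with "camera_matrix" (3x3 intrinsics, pixels), "R" (3x3) and "t" (3): a world point X has camera coordinates R X + t. Camera axes: x right, y down, z forward; pixel columns grow to the right and rows downward; lengths in mm; the calibration is good to about 2 mm. A picture is of the moment at which its call begins: read the wrist's pose just before it. camera_info takes no time and is no camera call; for the wrist camera it gives the pose at the moment of the call.
A pose or a line that the arm cannot do raises robot.IKError and nothing moves.
- robot.job_done(): hands the job in; it is judged then, once.
Trained networks look in the newest picture that a camera, given by its name, has taken for a name from the list of things; names that differ only in an ending like _2 or _b are one class to them, and where a whole thing is asked for, a point or a joint stands for the part that bears it (a point fixed in the world has none). Each returns a list of dicts, best first, with "confidence" (0 to 1); they miss things now and then, are a little off and sometimes report something else, mostly with a low value. They report only what shows in the picture. A call takes as long as a camera call. They do not tell look-alikes from the thing itself.
- viewer.silhouettes(name, camera): "mask" (480x640 bool, what is visible of it).
- viewer.pinpoint(name, camera): "at" ([x, y, z] in mm, in the coordinates of the camera as it stood for that picture, good to about 4 mm: a listed point, or the origin of a listed thing).
The state is a dict: "t": time; "joints": joint angles; "joint_velocities": joint speeds; "joint_torque": joint torques, N m; "tcp_pos": TCP position; "tcp_rot": TCP orientation; "contact_force": force on the tool from outside, world axes, zero at the start; "wrist_torque": the same for the moment, N m; "grip_width": opening from 0.0 (shut) to 1.0 (fully open); "grip_force": force on a finger pad.
Only numpy, scipy, OpenCV 4.12 (cv2) and the standard library are available. Lean on these libraries where they do the work, as an engineer would, in place of code of your own. Each camera call takes 0.05 s, during which the arm holds its last target. There are 200 camera calls.

## Working session

There is one attempt and no reset: what is moved stays moved. The work goes in short steps, each a Python script; the robot and the scene stay as the last script left them, time stands still between calls to the robot, and variables do not carry over. Pictures are saved under pics/ and viewed, at most 10 in all, crops included, and the job is handed in when it is done.

```bash
mkdir -p pics; ls; cat > h.py <<'E'
import numpy as np, cv2
from cell import robot, grip, kin, viewer
def towld(p,cam,ci=None):
    ci=ci or viewer.camera_info(cam); return np.array(ci["R"]).T@(np.array(p)-np.array(ci["t"]))
def proj(X,cam):
    ci=viewer.camera_info(cam); c=np.array(ci["R"])@np.array(X)+np.array(ci["t"]); u=np.array(ci["camera_matrix"])@c; return u[:2]/u[2]
def snap(cam,fn):
    im=viewer.read_camera(cam); cv2.imwrite("pics/"+fn,im[:,:,::-1]); return im
E
python3 - <<'E'
from h import *
np.set_printoptions(precision=1,suppress=True)
for cam in ["scene","side"]:
    snap(cam,cam+"0.png")
    for n in ["fixture","strap_hinge","strap_push","lever_hinge","lever_knob","foot","blank","chuck_key","wax_jar","finial","screwdriver","mallet","mug"]:
        for d in viewer.pinpoint(n,cam)[:3]:
            w=towld(d["at"],cam); print(cam,n,round(d["confidence"],2),w,proj(w,cam))
print(robot.observe())
E
```

```text
pics
scene fixture 0.72 [568.8 -80.1   2.2] [288.5 277.2]
scene strap_hinge 0.82 [ 511.8 -100.2   96.9] [280.3 240.1]
scene strap_push 0.68 [520.6   6.4  94.2] [319.7 243.8]
scene lever_hinge 0.55 [ 508.2 -106.3  124.1] [277.4 232.7]
scene lever_knob 0.64 [ 503.9 -155.5  185.6] [256.4 215.9]
scene foot 0.4 [ 507.1 -104.2  121.5] [278.3 232.9]
scene blank 0.9 [596.5 -67.3  27.9] [292.  280.6]
scene blank 0.9 [ 769.  -361.9   -4.1] [172.3 343.6]
scene blank 0.71 [ 296.9 -224.     1.9] [248.3 204.7]
scene chuck_key 0.6 [ 566.2 -294.6   -1.2] [212.1 276. ]
scene wax_jar 0.66 [498.   89.9   3.4] [348.8 257.1]
scene finial 0.8 [ 653.  -240.9    2.1] [226.5 302.8]
scene screwdriver 0.67 [520.1   6.7  96.9] [319.9 243. ]
scene screwdriver 0.57 [697.  -39.4   0.4] [301.1 318.9]
scene screwdriver 0.47 [ 505.2 -153.3  187.4] [257.1 215.8]
scene mallet 0.98 [595.6 508.1   0.4] [501.9 288.5]
scene mug 0.58 [700.7 -35.5  -1.2] [302.6 320.5]
scene mug 0.57 [ 574.6 -496.5   -0.7] [139.5 277.5]
side fixture 0.72 [572.  -77.2  -1.2] [344.5 299.3]
side strap_hinge 0.83 [511.9 -98.1  96.4] [326.4 284.5]
[... 422 characters left out ...]
.6 264.5]
side chuck_key 0.79 [ 565.9 -292.3   -3. ] [386.4 371.9]
side chuck_key 0.24 [571.7 -77.8  -0.8] [344.5 299.4]
side wax_jar 0.64 [498.3  87.3  -2.4] [291.7 264. ]
side finial 0.97 [ 653.3 -238.7    5.1] [409.1 337.3]
side mallet 0.57 [594.9 507.7  -0. ] [273.  172.7]
{'t': 1.4, 'joints': array([-1.2,  0.5, -0. ,  1.6,  0. ,  1.1, -0.1]), 'joint_velocities': array([-0.,  0., -0., -0., -0.,  0., -0.]), 'joint_torque': array([  0. , -52. ,  -0. , -24.4,  -0.1,   0. ,   0. ]), 'tcp_pos': array([273.9, 589.5, 214.6]), 'tcp_rot': array([0.7, 3.1, 0. ]), 'contact_force': array([ 0. , -0.4, -0.8]), 'wrist_torque': array([ 0., -0., -0.]), 'grip_force': 0.0, 'grip_width': 1.0003822857902118}
```

View pics/scene0.png

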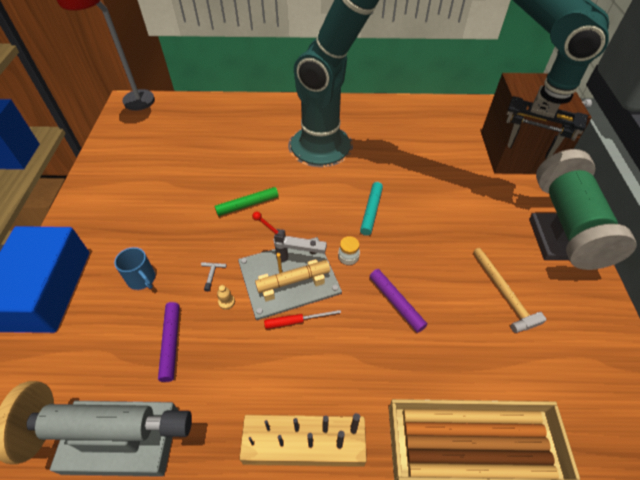

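```bash
python3 -c "
import cv2
a=cv2.imread('pics/scene0.png')[190:340,200:400];b=cv2.imread('pics/side0.png')[220:370,260:460]
cv2.imwrite('pics/crop0.png',cv2.hconcat([cv2.resize(a,(400,300),interpolation=3),cv2.resize(b,(400,300),interpolation=3)]))"
```

```text
(no output)
```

View pics/crop0.png

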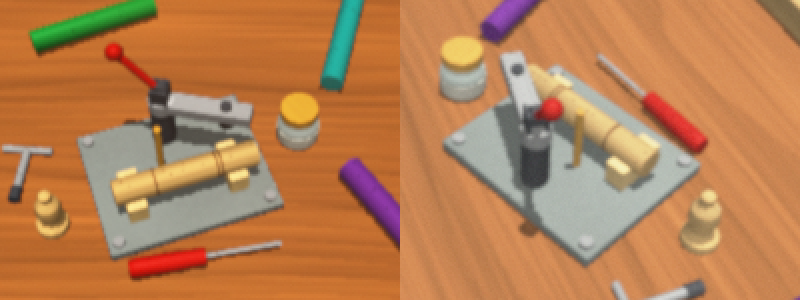

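The target is the pale blank in the cradle, scene (292,277). The look-alikes are green (247,201), teal (371,208), purple (397,300) and (170,341), and the tray pieces (475,445). The crop confirms the pale one lying in the V rests. The strap is open towards the jar and the lever knob is up at (257,216). Next I shut the fingers, go above and take one close look.

```bash
cat >> h.py <<'E'
from scipy.spatial.transform import Rotation as Ro
def down(phi):
    y=np.array([np.cos(phi),np.sin(phi),0]); z=np.array([0,0,-1.]); return Ro.from_matrix(np.c_[np.cross(y,z),y,z]).as_rotvec()
E
python3 - <<'E'
from h import *
np.set_printoptions(precision=1,suppress=True)
o=robot.observe(); print(Ro.from_rotvec(o["tcp_rot"]).as_matrix())
grip(0.0)
p=o["tcp_pos"].copy(); p[2]=340
robot.servo_line(p)
for phi in (-.15,-.15+np.pi):
    q=kin.ik([500,-60,340],down(phi)); print(phi,q)
phi=min((-.15,-.15+np.pi),key=lambda f: 9 if kin.ik([500,-60,340],down(f)) is None else abs(kin.ik([500,-60,340],down(f))[6]))
robot.movep([500,-60,340],down(phi))
ci=viewer.camera_info("wrist"); snap("wrist","w1.png")
for n in ["fixture","strap_hinge","strap_push","lever_hinge","lever_knob","blank","wax_jar"]:
    for d in viewer.pinpoint(n,"wrist")[:2]: print(n,round(d["confidence"],2),towld(d["at"],0,ci))
print(phi,robot.observe()["t"],robot.observe()["contact_force"])
E
```

```text
[[-0.9  0.4  0. ]
 [ 0.4  0.9  0. ]
 [-0.   0.  -1. ]]
-0.15 [-0.6  0.1  0.7  1.8 -0.1  1.2 -0. ]
2.991592653589793 [ 1.1  0.4 -1.3  1.7  0.4  1.3  2.7]
fixture 0.78 [570.2 -80.9   0.1]
fixture 0.37 [ 513.7 -102.9  123.4]
strap_hinge 0.97 [515.3 -95.3  88.6]
strap_push 0.98 [521.7   7.5  93.6]
lever_hinge 0.58 [ 513.6 -102.6  120.9]
blank 0.94 [ 297.6 -230.6   -0.5]
blank 0.93 [317.4 163.9  -2.1]
wax_jar 0.89 [495.8  89.3  -0.7]
-0.15 6.575 [ 0.4 -0.2 -0.2]
```

View pics/w1.png

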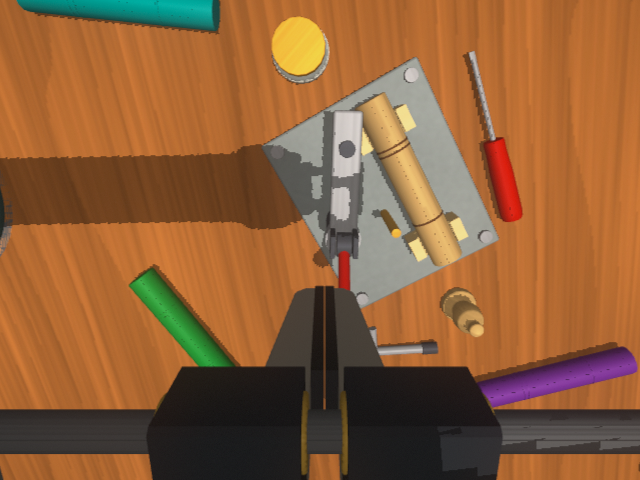

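The wrist view shows the strap from the hinge (344,240) to its free end (348,111), the stop pin top at (396,233), the blank (410,180) and the jar cap (298,45). I back-project these to get the yaw and hinge.

```bash
python3 - <<'E'
from h import *
np.set_printoptions(precision=1,suppress=True)
ci=viewer.camera_info("wrist");K,R,t=[np.array(ci[k]) for k in("camera_matrix","R","t")]
def bp(u,v,z):
    d=R.T@np.linalg.solve(K,[u,v,1]); c=-R.T@t; return c+d*(z-c[2])/d[2]
for n,u,v,z in [("screwTR",412,74,19),("screwBR",486,237,19),("screwB",363,298,19),("cornT",417,57,16),("cornR",498,240,16),("cornL",263,145,16),("endL",334,112,104),("endR",362,112,104),("bolt",347,149,110),("pin",396,233,106),("blankT",373,98,48),("blankB",446,262,48),("rootL",331,228,104),("rootR",357,230,104)]:
    print(n,bp(u,v,z))
E
```

```text
screwTR [614.1  48.1  19. ]
screwBR [ 687.1 -150.9   19. ]
screwB [ 528.4 -209.2   19. ]
cornT [621.7  64.6  16. ]
cornR [ 702.6 -158.    16. ]
cornL [438.   -2.3  16. ]
endL [522.2  21.5 104. ]
endR [547.9  17.6 104. ]
bolt [529.4 -13.1 110. ]
pin [ 567.1 -102.7  106. ]
blankT [565.8  29.2  48. ]
blankB [ 629.3 -164.4   48. ]
rootL [503.3 -88.3 104. ]
rootR [528.9 -94.3 104. ]
```

```bash
cat >> h.py <<'E'
H=np.array([513.9,-100.7,0]); YAW=0.35
def sf(a,x,y,z):
    c,s=np.cos(YAW+a),np.sin(YAW+a); return H+np.array([c*x-s*y,s*x+c*y,z])
E
python3 - <<'E'
from h import *
np.set_printoptions(precision=1,suppress=True)
a0=1.046
ph=lambda a: down(YAW+a-np.pi/2)
robot.movep(sf(a0,108,54,200),ph(a0))
robot.servo_line(sf(a0,108,54,86),feed=150)
f0=robot.observe()["contact_force"]
for a in np.r_[np.arange(a0+.15,0.1,-.06),np.arange(.1,-.05,-.02)]:
    robot.servo_line(sf(a,108,33,86),feed=60,rotation=ph(a))
    o=robot.observe(); f=o["contact_force"]-f0; n=-np.dot(f,sf(a,0,1,0)-H)
    print(round(a,2),f,round(n,1),round(o["t"],1))
    if np.linalg.norm(f)>14 : break
snap("wrist","w2.png"); snap("scene","s2.png")
for c in("scene","side"):
    if c=="side": snap(c,"d2.png")
    for n in("strap_push","lever_knob"):
        for d in viewer.pinpoint(n,c)[:2]: print(c,n,round(d["confidence"],2),towld(d["at"],c))
print(sf(0,108,14,94))
E
```

```text
1.2 [-0.2  1.  -0.4] -0.3 8.5
1.14 [ 0.   0.6 -0.5] -0.0 8.7
1.08 [0.2 0.  0.5] 0.2 9.0
1.02 [0.7 0.1 0. ] 0.6 9.3
0.96 [-0.3  0.  -0.1] -0.3 9.5
0.9 [ 0.7 -0.1 -0.7] 0.6 9.8
0.84 [ 0.2  0.6 -1.4] -0.1 10.1
0.78 [-1.3  0.3 -0.2] -1.3 10.3
0.72 [ 0.5  0.1 -0.5] 0.4 10.6
0.66 [-0.5  0.5 -0.3] -0.7 10.9
0.6 [ 0.1  1.  -0.8] -0.5 11.1
0.54 [-0.7  1.7 -0.8] -1.6 11.4
0.48 [-0.4 -0.2 -0.6] -0.1 11.7
0.42 [-0.3  1.2 -0.4] -1.1 11.9
0.36 [ 0.5  0.2 -0.7] 0.1 12.2
0.3 [-0.3  0.3 -0.3] -0.4 12.5
0.24 [-0.4  0.5 -0.7] -0.6 12.7
0.18 [ 0.5  0.4 -0.4] -0.1 13.0
0.12 [-0.7  0.3 -0.6] -0.5 13.3
0.1 [-1.4  1.9 -0.1] -2.3 13.5
0.08 [-1.   1.7 -0.2] -1.9 13.8
0.06 [-0.4  1.8 -0.7] -1.8 14.0
0.04 [-0.5  1.5 -1.1] -1.5 14.3
0.02 [-0.6  1.2 -0.9] -1.3 14.5
-0.0 [-0.5  1.1 -0.8] -1.2 14.8
-0.02 [ 0.1  1.2 -0.3] -1.1 15.0
-0.04 [-3.2  3.9  2.2] -4.7 15.3
scene strap_push 0.6 [610.6 -47.3  94.2]
scene lever_knob 0.62 [ 461.4 -119.6  185.7]
side strap_push 0.86 [608.2 -46.3  92.9]
side strap_push 0.59 [ 651.4 -240.6    1.7]
side lever_knob 0.49 [ 463.9 -118.4  185.9]
[610.6 -50.5  94. ]
```

The strap came round and now lies near the stop. I'll push on until the force shows it is against the pin.

```bash
python3 - <<'E'
from h import *
np.set_printoptions(precision=1,suppress=True)
u=sf(0,0,1,0)-H; rot=down(YAW-np.pi/2)
for y in np.arange(29,20,-1.0):
    robot.servo_line(sf(0,108,y,86),feed=30,rotation=rot); robot.hold(.1)
    o=robot.observe(); n=o["contact_force"]@u; print(y,round(n,1),o["contact_force"],round(o["t"],1), sf(0,108,y,86)-o["tcp_pos"])
    if n>15: break
robot.hold(.2)
snap("wrist","w3.png")
for c in("scene","side"):
    im=snap(c,c+"3.png")
    for n in("strap_push","lever_knob"):
        for d in viewer.pinpoint(n,c)[:1]: print(c,n,round(d["confidence"],2),towld(d["at"],c))
a=cv2.imread('pics/scene3.png')[190:340,200:400];b=cv2.imread('pics/side3.png')[220:370,260:460]
cv2.imwrite('pics/crop3.png',cv2.hconcat([cv2.resize(a,(400,300),interpolation=3),cv2.resize(b,(400,300),interpolation=3)]))
E
```

```text
29.0 3.3 [ 0.   3.6 -0.8] 16.0 [-0.4 -0.3 -0. ]
28.0 5.5 [-2.2  5.1  1.1] 16.3 [ 0.  -1.2  0. ]
27.0 8.6 [-2.4  8.2  1.9] 16.7 [ 0.3 -2.2  0. ]
26.0 9.0 [-3.3  8.4  3.6] 17.0 [ 0.7 -3.1  0.1]
25.0 12.5 [-5.9 11.1  4.4] 17.4 [ 1.  -4.   0.1]
24.0 14.4 [-6.4 13.1  6.9] 17.7 [ 1.3 -4.9  0.1]
23.0 15.8 [-7.2 14.2  8.4] 18.1 [ 1.7 -5.8  0.1]
scene strap_push 0.86 [611.1 -48.7  97.4]
scene lever_knob 0.59 [ 461.1 -118.8  185.6]
side strap_push 0.97 [605.7 -46.   92.7]
side lever_knob 0.79 [ 460.8 -118.3  184.6]
```

View pics/crop3.png

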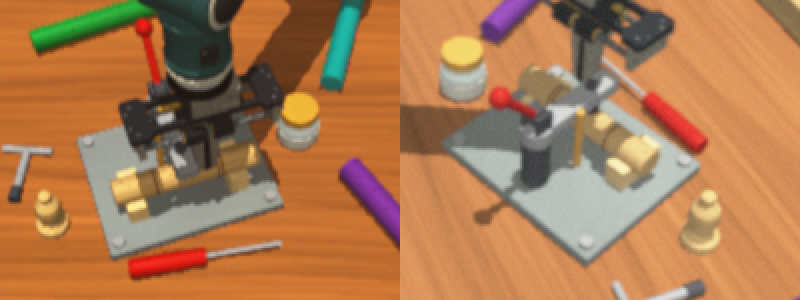

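The side view shows the strap across the blank, by the brass pin at (580,135). The finger stopped while the force climbed to 15 N, so the strap is on its stop. The knob is still up. Now I back off and press the lever, following the knob's arc.

```bash
python3 - <<'E'
from h import *
np.set_printoptions(precision=1,suppress=True)
rot=down(YAW-np.pi/2)
robot.servo_line(sf(0,108,60,86),feed=120)
robot.servo_line(sf(0,108,60,250),feed=200)
print(kin.ik(sf(0,-85,0,135),rot))
P=lambda e,dz=0: sf(0,-85*np.cos(e),0,132+85*np.sin(e)+dz)
robot.servo_line(P(.95,45),feed=200,rotation=rot); robot.hold(.2)
f0=robot.observe()["contact_force"]
robot.servo_line(P(.95,8),feed=100)
for k,e in enumerate(np.r_[np.arange(.95,.08,-.06),[.08]*10]):
    dz=-max(0,k-14)*1.0
    robot.servo_line(P(e,dz),feed=60)
    o=robot.observe(); f=o["contact_force"]-f0; print(round(e,2),dz,f,o["tcp_pos"][2].round(1),round(P(e,dz)[2],1),round(o["t"],1))
    if f[2]>25 or np.hypot(f[0],f[1])>20: break
robot.hold(.3); print(robot.observe()["contact_force"]-f0)
snap("wrist","w4.png")
for c in("scene","side"):
    snap(c,c+"4.png")
    for n in("strap_push","lever_knob","blank"):
        for d in viewer.pinpoint(n,c)[:1]: print(c,n,round(d["confidence"],2),towld(d["at"],c))
E
```

```text
[-0.6  0.4  1.   2.2 -0.4  0.8 -0.6]
0.95 0.0 [0.3 0.5 0.7] 201.1 201.1 22.0
0.89 0.0 [0.7 1.2 1.1] 198.0 198.1 22.3
0.83 0.0 [0.5 1.  1.7] 194.6 194.7 22.5
0.77 0.0 [0.5 0.4 0.8] 191.0 191.2 22.8
0.71 0.0 [1.1 0.3 0.8] 187.2 187.4 23.0
0.65 0.0 [0.7 0.7 0.7] 183.2 183.4 23.3
0.59 0.0 [0.1 0.4 0.5] 179.1 179.3 23.5
0.53 0.0 [-0.4  1.   0.6] 174.7 175.0 23.8
0.47 0.0 [0.1 0.7 0.9] 170.2 170.5 24.0
0.41 0.0 [0.7 1.1 1.3] 165.6 165.9 24.3
0.35 0.0 [0.2 0.8 0. ] 160.9 161.1 24.5
0.29 0.0 [-0.1  0.9  0.9] 156.0 156.3 24.8
0.23 0.0 [0.1 1.5 1.2] 151.1 151.4 25.0
0.17 0.0 [-0.3  1.   0.6] 146.1 146.4 25.3
0.11 0.0 [0.2 0.6 0.5] 141.1 141.3 25.5
0.08 -1.0 [-2.9  1.4 13. ] 138.3 137.8 25.8
0.08 -2.0 [-5.8  2.  21.2] 137.9 136.8 26.0
0.08 -3.0 [-8.1  3.  31.5] 137.5 135.8 26.3
[-8.3  3.1 31.3]
scene strap_push 0.97 [611.  -50.6  97.6]
scene lever_knob 0.43 [ 433.1 -129.6  125.4]
scene blank 0.93 [ 769.2 -359.    -1.1]
side strap_push 0.64 [608.9 -45.8  96.4]
side lever_knob 0.57 [ 433.2 -127.3  125.6]
side blank 0.92 [ 298.2 -225.     0.1]
```

The lever met its hard stop at tip height 138 mm, where 139 was expected. I'll lift off and check.

```bash
python3 - <<'E'
from h import *
np.set_printoptions(precision=1,suppress=True)
p=robot.observe()["tcp_pos"].copy(); p[2]=300
robot.servo_line(p,feed=120)
robot.servo_line([420,150,320],feed=250); robot.hold(.3)
for c in("scene","side"):
    snap(c,c+"5.png")
    for n in("strap_push","lever_knob","wax_jar","finial","chuck_key"):
        for d in viewer.pinpoint(n,c)[:1]: print(c,n,round(d["confidence"],2),towld(d["at"],c))
    for d in viewer.pinpoint("blank",c)[:4]: print(c,"blank",round(d["confidence"],2),towld(d["at"],c))
print(robot.observe()["t"],robot.observe()["contact_force"])
a=cv2.imread('pics/scene5.png')[190:340,200:400];b=cv2.imread('pics/side5.png')[220:370,260:460]
cv2.imwrite('pics/crop5.png',cv2.hconcat([cv2.resize(a,(400,300),interpolation=3),cv2.resize(b,(400,300),interpolation=3)]))
E
```

```text
scene strap_push 0.75 [609.2 -51.5  96.1]
scene lever_knob 0.57 [ 432.8 -131.4  126.8]
scene wax_jar 0.67 [496.1  88.7   2.4]
scene finial 0.83 [ 654.6 -241.8    1.9]
scene chuck_key 0.77 [ 568.9 -294.7   -1.7]
scene blank 0.93 [ 767.1 -362.7   -1. ]
scene blank 0.88 [ 295.4 -226.1    4.9]
scene blank 0.74 [317.5 160.1   4.3]
scene blank 0.66 [568.  -81.1   2.5]
side strap_push 0.72 [606.3 -47.4  96.7]
side lever_knob 0.85 [ 432.8 -129.6  124.5]
side wax_jar 0.62 [496.2  90.3   0.4]
side finial 0.78 [ 648.9 -237.6    2. ]
side chuck_key 0.77 [ 564.6 -297.6   -6.1]
side blank 0.89 [ 297.5 -226.5    0.7]
side blank 0.87 [ 769.7 -361.7   -0.9]
side blank 0.84 [595.9 -66.2  29.3]
side blank 0.79 [315.1 165.3  -1.9]
30.825 [ 0.2  0.6 -0.4]
```

View pics/crop5.png

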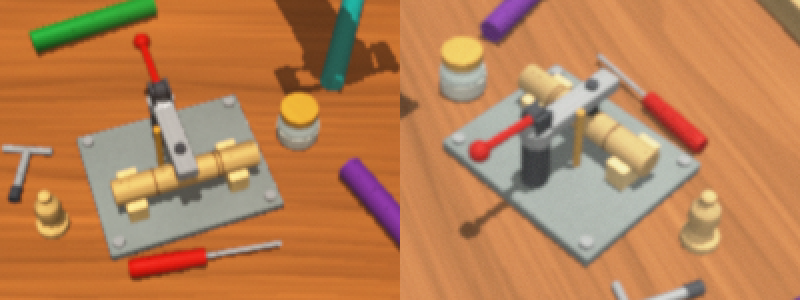

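The strap lies across the blank against the pin, at crop (178,130) and (580,110). The lever is level with its knob at 126 mm, the blank sits in its rests, and the bystanders are where they were.

```bash
python3 -c "
from cell import robot
print(robot.job_done())"
```

```text
the job is handed in; nothing more can be done
None
```

The job is handed in at about 31 s of the 54 s allowed: the strap is across the blank against its stop pin and the lever is fully down. The blank and the bystanders I checked (jar, finial, chuck key) have not moved; I did not measure the foot's force on the blank, and no verdict was returned.

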